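# Start the lid screw of an electronics enclosure without crossing the thread

### The job

Start the T-handled screw that stands loose in the raised corner boss of the closed white enclosure: first turn it backward (anticlockwise from above) until it drops into the thread and stop there, then turn it forward (clockwise) about one full turn from the drop, regripping as needed. Do not turn it forward before the drop. Finish while still gripping its handle and holding it still, and leave the mug, screwdriver and jar alone.

Things in the scene. Friction and masses are not known exactly. Their poses are not given: they have to be found in the camera images.
- enclosure: Closed white plastic box, 250 mm (its x) by 190 mm (its y), 85 mm high, fixed to the bench. Origin under its centre, z up. One corner of its lid carries a raised round boss, 46 mm across and 15 mm high, at x = -85, y = +55 mm in its frame (boss mouth 100 mm above the bench); flat screw heads, already home, sit in the other three corners.
- boss_mouth (a point): Centre of the boss's mouth, on the screw's upright axis, 100 mm above the bench; turns with the enclosure.
- screw: Steel screw with a black T handle, upright in the boss and free to turn and to move up and down on its axis only (about 160 g, it sinks by its own weight when not held, and stays at the angle where it is left). Handle bar 44 mm long (the screw's x), 12 mm thick (its y, grip across this), 20 mm high; below the bar a 12 mm stalk 18 mm long, then a flange 36 mm across and 5 mm thick, then the 20 mm shank. Origin on the axis, 59 mm below the bar's centre, z up.
- screw_handle (a point): Centre of the handle bar (half-way up it), on the screw's axis, about 159 mm above the bench at the start. Axes as the screw's.
- screw_turn (a joint): Angle of the screw in rad, 0 at the start, growing as it is turned backward (anticlockwise from above). At the start the screw's end rides on the start of the thread; the thread's end, where it drops, lies somewhere between 0.4 and 1.8 rad backward and cannot be seen. Turning takes about 0.03 N m.
- screw_height (a joint): Height of the screw along its axis in m, upward positive: between 0 and about -0.0025 at the start. Turning backward makes it climb 8 mm per turn to about 0, then it drops by 8 mm to about -0.008 (by its weight, if the hand lets it slide down or loosens). Forward from there the thread has caught and draws it down 8 mm per turn: about -0.016 after one turn. The hand has to follow it down. Lowest stop -0.0225.
- mug: White mug, 82 mm wide, 95 mm high; bystander. Origin under its centre.
- screwdriver: Screwdriver lying on the bench; bystander. Origin on its underside.
- jar: Small jar, 60 mm wide, 75 mm high; bystander. Origin under its centre.

How it is judged:
By the outcome, as a careful person would: the job done as asked, in the order asked, and still so for the second after the job is handed in, while the arm keeps its last pose, push and grip.
It also fails if it takes over 72 s, if anything falls off the work surface, if the arm or the gripper's body presses on something with over 40 N, if the wrist force passes 120 N, or if a joint passes its speed limit or range.

### The arm

A 6-joint arm with a two-finger parallel gripper is mounted at the origin on the work surface. World frame = base frame: x ahead of the robot, y to its left, z up, the work surface at z = 0. Lengths are in m, angles in rad, forces in N, time in s.
With the tool pointing down it reaches from about 0.225 to 0.875 m from the base axis. Payload 3.4 kg.
Tool frame: the origin (TCP) lies between the finger pads; the fingertips stand 17 mm ahead of it and the grasp point (between the pads) lies 2 mm behind it; y points along the fingers, z is the direction in which the jaws open and shut, and the axes are right-handed (so a half turn about y gives the same grasp; the last joint's range is limited). The gripper opens to 85 mm and grips with 20 to 120 N. Pads are 22 mm wide; open, the fingers measure 114 mm over their backs; the gripper's body (76 mm by 85 mm) begins 54 mm behind the grasp point. The pads swing forward as they close: fully open they stand 13 mm farther back than shut.
Start: joints at [-1.462, 0.276, 1.505, -0, 1.361, -0.121], TCP at [0.131, -0.56, 0.248] pointing down, gripper open.
Joint ranges: [-2.89, 2.89], [-0.75, 2.08], [0.22, 2.7], [-1.18, 4.32], [0.11, 2.71], [-2.7, 2.7]. Speed limits (rad/s): [2.57, 2.57, 3.14, 3.14, 3.14, 3.14].

### API

Orientations are given as a unit quaternion [w, x, y, z].
In Python, from rig import manip, get_image, camera_model, sign_off, spot_in, silhouettes, spot_point gives the robot as it stands.
- The arm moves only by the tool jog_arm, never from a script. Its argument "targets" is a list of rows, each a list of 3 entries, a list of its own where there are three numbers: the finger opening in m, from 0 to 0.0854, then the shift along the world's x, y, z in m, then the turn about the world's z in rad. In form: [[claw, [x, y, z], spin], ...]. A call has 1 to 10 rows; each row shifts and turns the commanded pose from where the row before left it; what a row does not reach is not made up. A row lasts 1/8 s, in which the tool goes at most 62.5 mm and 10.7 degrees, less where a joint would pass 70% of its speed; a pose out of reach is approached as far as the arm can. A call with a gripper value outside its range is refused whole. The fingers move at their own pace and stop on an object; "force" is the grip in N (left out, the last holds). Time passes only in rows, so rows that do not move let the fingers close. It gives the time, the measured TCP pose, the force and the opening at its end, in the units of the state.
- manip.get_state(): the state, without advancing time (a new reading comes with each control period).
- get_image(name): name is "side" or "top" or "wrist"; returns (picture, depth): 420x560x3 uint8, red, green, blue; 420x560 float32, m along the optical axis (not along the pixel's ray), 0 where there is no reading.
- camera_model(name): a dict with "mtx" (3x3 intrinsics, pixels), "world_from_camera" (4x4, takes a point from camera to world coordinates). Camera axes: x right, y up, looking along -z (the intrinsics and any distortion apply to the point x, -y, -z); pixel columns grow to the right and rows downward; lengths in m; the calibration is good to about 2 mm. A picture is of the moment at which its call begins: read the wrist's pose just before it. camera_model takes no time and is no camera call; for the wrist camera it gives the pose at the moment of the call.
- sign_off(): hands the job in, once; it reports no verdict.
Trained networks look in the newest picture that a camera, given by its name, has taken for a name from the list of things; names that differ only in an ending like _2 or _b are one class to them, and where a whole thing is asked for, a point or a joint stands for the part that bears it (a point fixed in the world has none). Each returns a list of dicts, best first, with "score" (0 to 1); they miss things now and then, are a little off and sometimes report something else, mostly with a low value. They report only what shows in the picture. A call takes as long as a camera call.
- spot_in(name, camera): "position" ([column, row] in pixels, amid what is visible of it).
- silhouettes(name, camera): "mask" (420x560 bool, what is visible of it) and "position" ([column, row] in pixels, amid what is visible of it).
- spot_point(name, camera): "position" ([column, row] in pixels: a listed point, or the origin of a listed thing).
The state is a dict: "clock": time; "qpos": joint angles; "qd": joint speeds; "effort": joint torques, N m; "position": TCP position; "ee_rot": TCP orientation; "contact_force": force on the tool from outside, world axes, zero at the start; "moment": the same for the moment, N m; "width": finger opening in m.
Only numpy, scipy, OpenCV 4.12 (cv2) and the standard library are available. Lean on these libraries where they do the work, as an engineer would, in place of code of your own. Each camera call takes 0.05 s, during which the arm holds its last target.

## Working session

There is one attempt and no reset: what is moved stays moved. The work goes in short steps, Python scripts to look and compute and a tool call to move; the robot and the scene stay as the last step left them, time stands still between calls to the robot, and variables do not carry over. Pictures are saved under pics/ and viewed, and the job is handed in when it is done.

Besides the shell and the picture viewer there is one more tool, called after ">>>" in YAML: its name, and indented under it one key for each argument. jog_arm: Moves the arm, as the interface text tells. Its arguments: {"type":"object","properties":{"targets":{"type":"array","items":{"type":"array"}},"force":{"type":"number"}},"required":["targets"]}

```bash
mkdir -p pics; ls
cat > h.py <<'E'
import numpy as np, cv2
from rig import manip, get_image, camera_model, sign_off, spot_in, silhouettes, spot_point
def save(im,n): cv2.imwrite('pics/'+n+'.png',cv2.cvtColor(im,cv2.COLOR_RGB2BGR))
def deproj(cam,uv,d):
    K=np.array(cam['mtx']);T=np.array(cam['world_from_camera'])
    r=np.linalg.inv(K)@np.array([uv[0],uv[1],1.0])
    p=np.array([r[0],-r[1],-1])*d
    return T[:3,:3]@p+T[:3,3]
def atz(cam,uv,z):
    T=np.array(cam['world_from_camera']);o=T[:3,3]
    d=deproj(cam,uv,1.0)-o
    return o+d*(z-o[2])/d[2]
E
python3 - <<'E'
from h import *
s=manip.get_state();print({k:np.round(v,4) for k,v in s.items()})
for c in ['side','top']:
    im,d=get_image(c);save(im,c+'0');cam=camera_model(c);print(c,{k:np.round(v,3) for k,v in cam.items()} )
    for n in ['screw_handle','boss_mouth','enclosure']:
        r=spot_point(n,c)
        for x in r[:2]:
            u=x['position'];z={'screw_handle':.159,'boss_mouth':.1,'enclosure':0}[n]
            print(c,n,x['score'],np.round(u,1),np.round(atz(cam,u,z),4))
E
```

```text
pics
{'clock': np.float64(0.0), 'qpos': array([-1.462 ,  0.2766,  1.5061, -0.    ,  1.3607, -0.121 ]), 'qd': array([ 0.0005, -0.001 , -0.0005,  0.0016,  0.0004,  0.0002]), 'effort': array([ 9.00000e-04, -4.16776e+01, -2.45809e+01, -1.00000e-04,
        1.11000e-02,  0.00000e+00]), 'position': array([ 0.1309, -0.5594,  0.2474]), 'ee_rot': array([ 0.0811, -0.0811,  0.7031, -0.7018]), 'contact_force': array([ 0.1095,  1.0001, -1.2115]), 'moment': array([-0.0583,  0.0289,  0.0372]), 'width': np.float64(0.0854)}
side {'mtx': array([[449.425,   0.   , 281.883],
       [  0.   , 449.425, 215.03 ],
       [  0.   ,   0.   ,   1.   ]]), 'world_from_camera': array([[-0.935,  0.261, -0.239,  0.3  ],
       [-0.354, -0.686,  0.636,  0.655],
       [ 0.002,  0.679,  0.734,  0.877],
       [ 0.   ,  0.   ,  0.   ,  1.   ]])}
side screw_handle 0.68 [323.9 179.9] [ 0.4814 -0.1073  0.159 ]
side boss_mouth 0.64 [323.1 198.3] [ 0.4787 -0.1061  0.1   ]
side enclosure 0.72 [288.1 213. ] [ 0.5726 -0.1178  0.    ]
top {'mtx': array([[469.007,   0.   , 280.658],
       [  0.   , 469.007, 215.935],
       [  0.   ,   0.   ,   1.   ]]), 'world_from_camera': array([[ 0.004,  0.997, -0.075,  0.456],
       [-1.   ,  0.006,  0.028,  0.01 ],
       [ 0.029,  0.075,  0.997,  1.217],
       [ 0.   ,  0.   ,  0.   ,  1.   ]])}
top screw_handle 0.49 [317.5 237.2] [ 0.4878 -0.1037  0.159 ]
top boss_mouth 0.67 [311.7 242.4] [ 0.4771 -0.0961  0.1   ]
top enclosure 0.65 [412.2 141.8] [ 0.7472 -0.3734  0.    ]
```

View pics/top0.png

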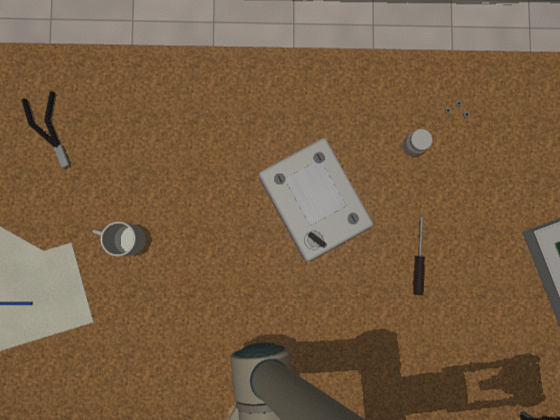

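View pics/side0.png

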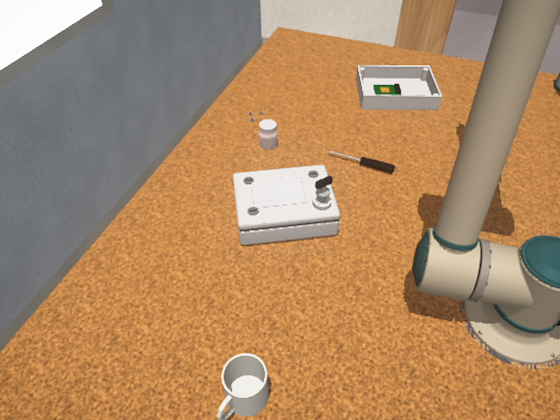

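Run:
```python
from h import *
for c in ['top','side']:
    im,d=get_image(c);cam=camera_model(c)
    for n in ['screw']:
        for x in silhouettes(n,c)[:2]:
            m=x['mask'];ys,xs=np.nonzero(m&(d>0))
            P=np.array([deproj(cam,(u,v),d[v,u]) for u,v in zip(xs,ys)])
            Q=P[P[:,2]>.162]
            print(c,x['score'],m.sum(),len(Q),'z',np.percentile(P[:,2],[1,50,99]))
            if len(Q)>10:
                ct=np.array(cv2.minAreaRect((Q[:,:2]*1000).astype(np.float32))[0]);print(cv2.minAreaRect((Q[:,:2]*1000).astype(np.float32)),Q.mean(0))
                cc=Q[:,:2]-Q[:,:2].mean(0);w,V=np.linalg.eigh(cc.T@cc);print('axis deg',np.degrees(np.arctan2(V[1,1],V[0,1])),np.sqrt(w/len(Q)))
    big=cv2.resize(im[150:300,220:420],None,fx=4,fy=4,interpolation=cv2.INTER_CUBIC);save(big,c+'_crop')
```

```text
top 0.64 219 102 z [0.08473169 0.15374532 0.17165262]
((484.7503967285156, -100.23088836669922), (43.20769500732422, 12.258318901062012), 52.80683517456055) [ 0.48422175 -0.10019784  0.16789319]
axis deg 52.207235533692995 [0.00350651 0.01229268]
side 0.57 356 78 z [-0.00076094  0.12990409  0.16801003]
((480.2409973144531, -99.60420227050781), (44.65696716308594, 13.990596771240234), 46.90757369995117) [ 0.48082628 -0.09852064  0.16538495]
axis deg 51.79945253999689 [0.00348548 0.01267487]
```

Run:
```python
from h import *
from scipy.spatial.transform import Rotation as R
s=manip.get_state();q=s['ee_rot'];M=R.from_quat([q[1],q[2],q[3],q[0]]).as_matrix();print(M.round(3))
print('jaw az',np.degrees(np.arctan2(M[1,2],M[0,2])), 'need',52.5+90)
```

```text
[[-0.974  0.     0.228]
 [-0.228 -0.    -0.974]
 [ 0.    -1.     0.   ]]
jaw az -76.83360978635284 need 142.5
```

View pics/top_crop.png

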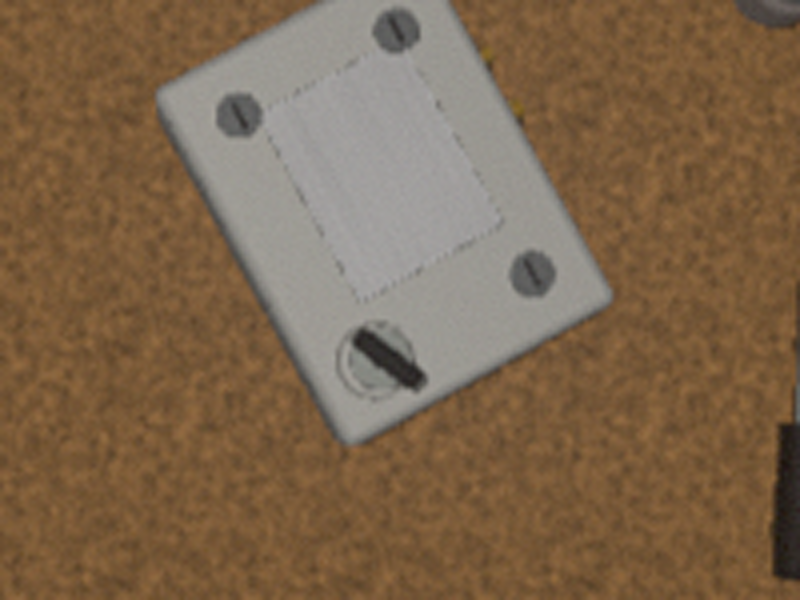

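>>> jog_arm:
  targets:
    - [0.085,[0.0345,0.045,0.004],0.069]
    - [0.085,[0.0345,0.045,0.004],0.069]
    - [0.085,[0.0345,0.045,0.004],0.069]
    - [0.085,[0.0345,0.045,0.004],0.069]
    - [0.085,[0.0345,0.045,0.004],0.069]
    - [0.085,[0.0345,0.045,0.004],0.069]
    - [0.085,[0.0345,0.045,0.004],0.069]
    - [0.085,[0.0345,0.045,0.004],0.069]
    - [0.085,[0.0345,0.045,0.004],0.069]
    - [0.085,[0.0345,0.045,0.004],0.069]
  force: 40

```text
clock: 1.85
position: [0.477, -0.1083, 0.2888]
ee_rot: [-0.315, 0.314, -0.633, 0.634]
contact_force: [0.4, -0.3, 0.2]
width: 0.0853
```

```bash
cat >> h.py <<'E'
from scipy.spatial.transform import Rotation as R
def st():
    s=manip.get_state();q=s['ee_rot'];M=R.from_quat([q[1],q[2],q[3],q[0]]).as_matrix()
    print('t',round(float(s['clock']),2),'p',np.round(s['position'],4),'az',round(float(np.arctan2(M[1,2],M[0,2])),3),'tilt',np.round(M[:2,1],3),'q',np.round(s['qpos'],3),'F',np.round(s['contact_force'],1),'M',np.round(s['moment'],2),'w',round(float(s['width']),4))
    return s
def look(tag,cams=('wrist','side','top'),zmin=.16):
    for c in cams:
        cam=camera_model(c);im,d=get_image(c);save(im,c+tag)
        for x in spot_point('screw_handle',c)[:1]:
            print(c,'handle',round(x['score'],2),np.round(x['position'],1),np.round(atz(cam,x['position'],.159),4))
        for x in silhouettes('screw',c)[:1]:
            m=x['mask'];ys,xs=np.nonzero(m&(d>0))
            P=np.array([deproj(cam,(u,v),d[v,u]) for u,v in zip(xs,ys)])
            Q=P[(P[:,2]>zmin)&(P[:,2]<.18)]
            print(c,'sil',round(x['score'],2),m.sum(),len(Q),'z',np.percentile(P[:,2],[1,50,90,99]).round(4))
            if len(Q)>10:
                print('  rect',cv2.minAreaRect((Q[:,:2]*1000).astype(np.float32)))
                cc=Q[:,:2]-Q[:,:2].mean(0);w,V=np.linalg.eigh(cc.T@cc);print('  axis',np.arctan2(V[1,1],V[0,1]),Q.mean(0).round(4))
E
python3 - <<'E'
from h import *
st();look('1')
E
```

```text
t 1.85 p [ 0.477  -0.1083  0.2888] az -0.649 tilt [ 0.001 -0.001] q [-0.365  0.123  1.605 -0.     1.413  0.283] F [ 0.4 -0.3  0.2] M [ 0.02 -0.04 -0.  ] w 0.0853
wrist handle 0.72 [284.  198.5] [ 0.4827 -0.1049  0.159 ]
wrist sil 0.9 1881 1034 z [0.0996 0.165  0.1678 0.1686]
  rect ((480.4566650390625, -103.50184631347656), (44.213985443115234, 11.944393157958984), 52.28410339355469)
  axis 0.909785593844463 [ 0.4812 -0.1023  0.1668]
side handle 0.59 [321.4 183.8] [ 0.4829 -0.0925  0.159 ]
side sil 0.77 336 90 z [0.0821 0.1347 0.166  0.1683]
  rect ((480.8908996582031, -99.08049011230469), (44.47526168823242, 13.715490341186523), 53.795921325683594)
  axis 0.9161128529112874 [ 0.4811 -0.0973  0.1649]
top sil 0.44 601 0 z [0.0099 0.0738 0.0782 0.0811]
```

View pics/wrist1.png

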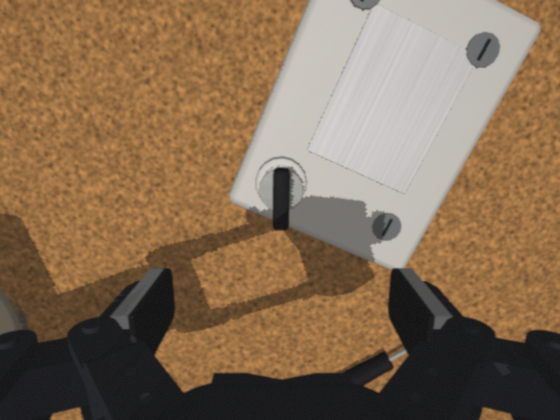

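>>> jog_arm:
  targets:
    - [0.085,[0.0045,0.005,-0.03],-0.01]
    - [0.085,[0,0,-0.04],0]
    - [0.085,[0,0,-0.02],0]
    - [0.085,[0,0,0],0]

```text
clock: 2.8
position: [0.4789, -0.1054, 0.1969]
ee_rot: [0.309, -0.311, 0.636, -0.635]
contact_force: [-0.1, -0.5, -0.7]
width: 0.0848
```

Run:
```python
from h import *
st();look('2',('wrist',))
```

```text
t 2.8 p [ 0.4789 -0.1054  0.1969] az -0.663 tilt [-0.004  0.001] q [-0.359  0.188  1.76  -0.     1.198  0.304] F [-0.1 -0.5 -0.7] M [0.05 0.01 0.03] w 0.0848
wrist handle 0.76 [284.  251.5] [ 0.481  -0.1052  0.159 ]
wrist sil 0.87 3872 2217 z [0.1274 0.1658 0.1678 0.1686]
  rect ((480.86297607421875, -102.88681030273438), (43.22486114501953, 11.99880313873291), 51.595340728759766)
  axis 0.9064012345574481 [ 0.4822 -0.1013  0.1669]
```

View pics/wrist2.png

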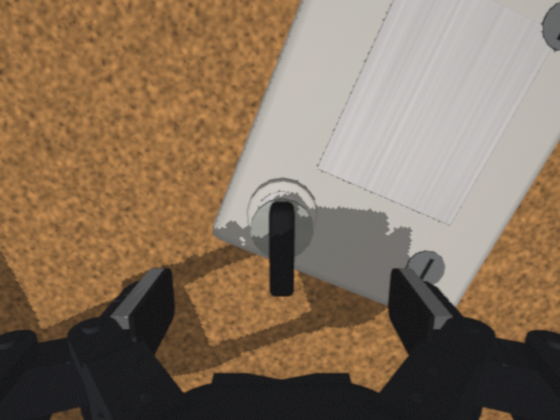

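>>> jog_arm:
  targets:
    - [0.085,[0.001,0.0015,-0.025],0.0]
    - [0.085,[0,0,-0.016],0]
    - [0.085,[0,0,0],0]
    - [0.03,[0,0,0],0]
    - [0.03,[0,0,0],0]
    - [0.03,[0,0,0],0]
  force: 25

```text
clock: 3.7
position: [0.4818, -0.1036, 0.158]
ee_rot: [-0.311, 0.31, -0.635, 0.636]
contact_force: [0.2, 1.0, 0.2]
width: 0.0318
```

Run:
```python
from h import *
st();look('3',('wrist','side'),zmin=.15)
```

```text
t 3.7 p [ 0.4818 -0.1036  0.158 ] az -0.661 tilt [ 0.001 -0.001] q [-0.353  0.224  1.819 -0.     1.097  0.308] F [0.2 1.  0.2] M [ 0.02 -0.   -0.03] w 0.0318
wrist handle 0.72 [281.  293.4] [ 0.482  -0.1037  0.159 ]
wrist sil 0.6 6301 3908 z [0.1007 0.1657 0.1677 0.1684]
  rect ((480.9203796386719, -102.97511291503906), (44.118064880371094, 12.0527982711792), 52.083194732666016)
  axis 0.9042700707862095 [ 0.4831 -0.1002  0.166 ]
side handle 0.55 [324.4 183.9] [ 0.4763 -0.0946  0.159 ]
side sil 0.66 188 63 z [0.0999 0.1292 0.1649 0.1677]
  rect ((487.6703796386719, -88.83399963378906), (20.509016036987305, 12.135409355163574), 57.95233917236328)
  axis 0.7878830326137674 [ 0.4872 -0.0875  0.1605]
```

View pics/wrist3.png

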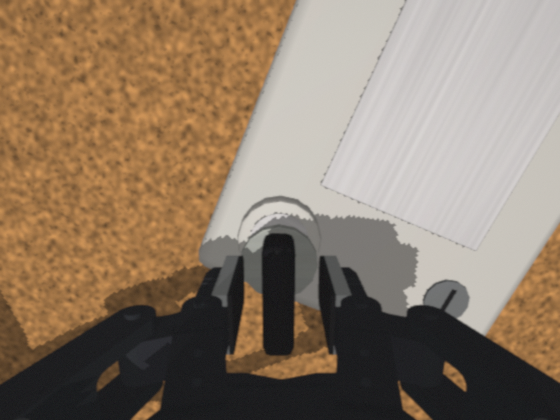

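View pics/side3.png

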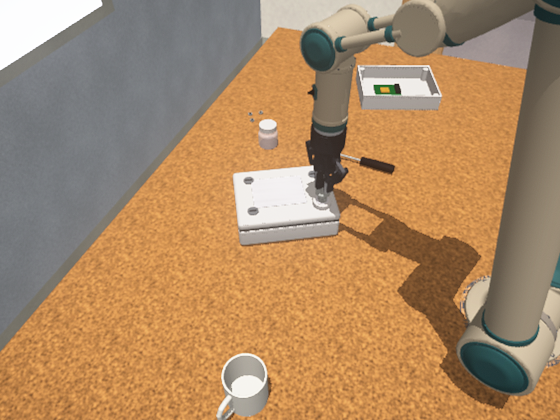

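>>> jog_arm:
  targets:
    - [0.02,[0,0,0],0.02]
    - [0.0,[0,0,0],0]
    - [0.0,[0,0,0],0]
    - [0.0,[0,0,0],0]
  force: 25

```text
clock: 4.5
position: [0.4809, -0.1031, 0.1574]
ee_rot: [0.317, -0.317, 0.632, -0.632]
contact_force: [-2.6, 0.3, 3.3]
width: 0.011
```

Run:
```python
from h import *
st();look('4',('wrist',),zmin=.15)
```

```text
t 4.5 p [ 0.4809 -0.1031  0.1574] az -0.641 tilt [-0.001  0.   ] q [-0.353  0.224  1.82   0.     1.098  0.288] F [-2.6  0.3  3.3] M [ 0.21  0.33 -0.  ] w 0.011
wrist handle 0.68 [282.6 293.7] [ 0.4817 -0.1034  0.159 ]
wrist sil 0.6 4990 3803 z [0.1271 0.1666 0.1678 0.1685]
  rect ((481.2191467285156, -102.77216339111328), (43.64115524291992, 12.007861137390137), 53.452903747558594)
  axis 0.9237751294678199 [ 0.4833 -0.0999  0.166 ]
```

>>> jog_arm:
  targets:
    - [0.0,[0,0,0.0002],0.15]
    - [0.0,[0,0,0.0002],0.15]
    - [0.0,[0,0,0],0]
    - [0.02,[0,0,0],0]
    - [0.02,[0,0,0],0]
  force: 25

```text
clock: 5.28
position: [0.4823, -0.1038, 0.1577]
ee_rot: [-0.408, 0.407, -0.577, 0.578]
contact_force: [0.3, 0.2, 0.7]
width: 0.0201
```

Run:
```python
from h import *
st();look('5',('wrist',),zmin=.145)
```

```text
t 5.28 p [ 0.4823 -0.1038  0.1577] az -0.342 tilt [ 0.002 -0.001] q [-0.353  0.225  1.819 -0.     1.096 -0.011] F [0.3 0.2 0.7] M [ 0.01 -0.04 -0.02] w 0.0201
wrist handle 0.87 [279.3 296.3] [ 0.4811 -0.1046  0.159 ]
wrist sil 0.6 5490 3924 z [0.1265 0.1668 0.1682 0.1689]
  rect ((483.24444580078125, -103.81971740722656), (43.90800857543945, 17.38379669189453), 70.00216674804688)
  axis 1.2246198476834618 [ 0.482  -0.0996  0.1664]
```

View pics/wrist5.png

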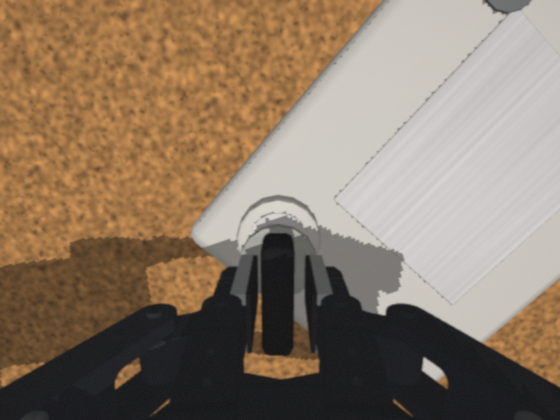

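>>> jog_arm:
  targets:
    - [0.0,[0,0,0],0]
    - [0.0,[0,0,0],0]
    - [0.0,[0,0,0.0002],0.12]
    - [0.0,[0,0,0],0]
    - [0.02,[0,0,0],0]
    - [0.02,[0,0,0],0]
  force: 25

```text
clock: 6.18
position: [0.4819, -0.1035, 0.158]
ee_rot: [-0.442, 0.441, -0.552, 0.553]
contact_force: [0.3, 0.1, 0.2]
width: 0.0197
```

Run:
```python
from h import *
st();look('6',('wrist',),zmin=.145)
```

```text
t 6.17 p [ 0.4819 -0.1035  0.158 ] az -0.222 tilt [ 0.001 -0.   ] q [-0.353  0.224  1.819  0.     1.098 -0.131] F [0.3 0.1 0.2] M [ 0.01 -0.04  0.01] w 0.0197
wrist handle 0.82 [280.4 294.3] [ 0.4813 -0.1038  0.159 ]
wrist sil 0.57 5599 3946 z [0.1214 0.1669 0.1683 0.169 ]
  rect ((478.9513854980469, -102.43413543701172), (43.71276092529297, 15.636069297790527), 77.09764862060547)
  axis 1.349536043654256 [ 0.4815 -0.0996  0.1665]
```

>>> jog_arm:
  targets:
    - [0.0,[0,0,0],0]
    - [0.0,[0,0,0],0]
    - [0.0,[0,0,0.0002],0.12]
    - [0.0,[0,0,0],0]
    - [0.02,[0,0,0],0]
    - [0.02,[0,0,0],0]

```text
clock: 7.08
position: [0.4818, -0.1035, 0.1581]
ee_rot: [-0.474, 0.474, -0.525, 0.525]
contact_force: [-0.4, 0.8, 0.6]
width: 0.0199
```

Run:
```python
from h import *
st();look('7',('wrist',),zmin=.145)
```

```text
t 7.08 p [ 0.4818 -0.1035  0.1581] az -0.102 tilt [ 0.001 -0.   ] q [-0.353  0.224  1.818  0.     1.098 -0.251] F [-0.4  0.8  0.6] M [-0.   -0.03 -0.03] w 0.0199
wrist handle 0.63 [281.4 296.1] [ 0.4814 -0.1046  0.159 ]
wrist sil 0.73 5659 3949 z [0.0994 0.167  0.1685 0.1691]
  rect ((479.7815246582031, -102.74500274658203), (44.10389709472656, 21.858901977539062), 70.7971420288086)
  axis 1.4653236030936596 [ 0.481  -0.0995  0.1666]
```

>>> jog_arm:
  targets:
    - [0.0,[0,0,0],0]
    - [0.0,[0,0,0],0]
    - [0.0,[0,0,0.0001],0.12]
    - [0.0,[0,0,0],0]
    - [0.02,[0,0,0],0]
    - [0.02,[0,0,0],0]

```text
clock: 7.98
position: [0.4817, -0.1034, 0.1581]
ee_rot: [0.505, -0.504, 0.495, -0.496]
contact_force: [-0.2, 0.9, 1.0]
width: 0.0201
```

Run:
```python
from h import *
st();look('8',('wrist',),zmin=.145)
```

```text
t 7.97 p [ 0.4817 -0.1034  0.1581] az 0.018 tilt [ 0. -0.] q [-0.353  0.224  1.818  0.     1.099 -0.371] F [-0.2  0.9  1. ] M [-0.02 -0.01 -0.02] w 0.0201
wrist handle 0.64 [282.6 293.9] [ 0.4818 -0.1037  0.159 ]
wrist sil 0.77 5645 3945 z [0.0855 0.1672 0.1686 0.1693]
  rect ((480.8294982910156, -103.14694213867188), (43.956764221191406, 20.493505477905273), 88.91499328613281)
  axis 1.5875347452258883 [ 0.4805 -0.0995  0.1668]
```

Turned 0.68 so far, still climbing. Continuing.

>>> jog_arm:
  targets:
    - [0.0,[0,0,0],0]
    - [0.0,[0,0,0],0]
    - [0.0,[0,0,0.0002],0.12]
    - [0.0,[0,0,0],0]
    - [0.02,[0,0,0],0]
    - [0.02,[0,0,0],0]

```text
clock: 8.88
position: [0.4816, -0.1034, 0.1584]
ee_rot: [0.533, -0.533, 0.464, -0.464]
contact_force: [0.2, 0.6, 0.1]
width: 0.0201
```

Run:
```python
from h import *
st();look('9',('wrist',),zmin=.145)
```

```text
t 8.88 p [ 0.4816 -0.1034  0.1584] az 0.138 tilt [0. 0.] q [-0.353  0.224  1.818  0.     1.1   -0.491] F [0.2 0.6 0.1] M [ 0.03 -0.03 -0.02] w 0.0201
wrist handle 0.76 [281.9 295.7] [ 0.4815 -0.1045  0.159 ]
wrist sil 0.7 5581 3943 z [0.1019 0.1673 0.1687 0.1694]
  rect ((481.8704528808594, -102.67774200439453), (19.873397827148438, 44.1152458190918), 15.29619026184082)
  axis 1.7064786487833417 [ 0.48   -0.0996  0.167 ]
```

>>> jog_arm:
  targets:
    - [0.0,[0,0,0],0]
    - [0.0,[0,0,0],0]
    - [0.0,[0,0,0.0002],0.12]
    - [0.0,[0,0,0],0]
    - [0.02,[0,0,0],0]
    - [0.02,[0,0,0],0]

```text
clock: 9.78
position: [0.4816, -0.1034, 0.1586]
ee_rot: [0.56, -0.56, 0.431, -0.432]
contact_force: [0.5, -0.2, -0.3]
width: 0.0199
```

Run:
```python
from h import *
st();look('10',('wrist',),zmin=.145)
```

```text
t 9.78 p [ 0.4816 -0.1034  0.1586] az 0.258 tilt [0. 0.] q [-0.353  0.224  1.818  0.     1.1   -0.611] F [ 0.5 -0.2 -0.3] M [ 0.04  0.02 -0.03] w 0.0199
wrist handle 0.69 [285.7 291.4] [ 0.4824 -0.1024  0.159 ]
wrist sil 0.96 5624 3941 z [0.1013 0.1674 0.1689 0.1696]
  rect ((479.088623046875, -103.22987365722656), (19.898330688476562, 44.26654052734375), 6.461721420288086)
  axis 1.8279801018688875 [ 0.4796 -0.0997  0.1671]
```

>>> jog_arm:
  targets:
    - [0.0,[0,0,0],0]
    - [0.0,[0,0,0],0]
    - [0.0,[0,0,0.0002],0.12]
    - [0.0,[0,0,0],0]
    - [0.02,[0,0,0],0]
    - [0.02,[0,0,0],0]

```text
clock: 10.68
position: [0.4814, -0.1034, 0.1588]
ee_rot: [0.585, -0.585, 0.397, -0.397]
contact_force: [0.4, 0.5, -0.1]
width: 0.0202
```

Run:
```python
from h import *
st();look('11',('wrist',),zmin=.145)
```

```text
t 10.68 p [ 0.4814 -0.1034  0.1588] az 0.378 tilt [-0.  0.] q [-0.353  0.223  1.818  0.     1.101 -0.731] F [ 0.4  0.5 -0.1] M [-0.    0.01  0.02] w 0.0202
wrist handle 0.71 [282.9 295.6] [ 0.4817 -0.1045  0.159 ]
wrist sil 0.64 5623 3925 z [0.1003 0.1675 0.169  0.1696]
  rect ((478.8043212890625, -103.40818786621094), (20.97796058654785, 44.03694152832031), 11.789495468139648)
  axis 1.9453792176856055 [ 0.4791 -0.1     0.1672]
```

>>> jog_arm:
  targets:
    - [0.0,[0,0,0],0]
    - [0.0,[0,0,0],0]
    - [0.0,[0,0,0.0002],0.12]
    - [0.0,[0,0,0],0]
    - [0.02,[0,0,0],0]
    - [0.02,[0,0,0],0]

```text
clock: 11.58
position: [0.4814, -0.1035, 0.159]
ee_rot: [-0.608, 0.608, -0.361, 0.361]
contact_force: [0.0, -0.1, 0.1]
width: 0.02
```

Run:
```python
from h import *
st();look('12',('wrist',),zmin=.145)
```

```text
t 11.57 p [ 0.4814 -0.1035  0.159 ] az 0.498 tilt [-0. -0.] q [-0.353  0.223  1.817 -0.     1.101 -0.851] F [ 0.  -0.1  0.1] M [-0.01 -0.   -0.  ] w 0.02
wrist handle 0.62 [285.  294.4] [ 0.4822 -0.1037  0.159 ]
wrist sil 0.93 5545 3914 z [0.1012 0.1675 0.169  0.1697]
  rect ((482.0196228027344, -102.47727966308594), (15.68714714050293, 44.31105041503906), 28.292469024658203)
  axis 2.0678422532676075 [ 0.4786 -0.1001  0.1671]
```

>>> jog_arm:
  targets:
    - [0.0,[0,0,0],0]
    - [0.0,[0,0,0],0]
    - [0.0,[0,0,0.0001],0.12]
    - [0.0,[0,0,0],0]
    - [0.02,[0,0,0],0]
    - [0.02,[0,0,0],0]

```text
clock: 12.48
position: [0.4813, -0.1035, 0.1592]
ee_rot: [-0.628, 0.628, -0.324, 0.324]
contact_force: [0.4, -0.1, 0.8]
width: 0.0201
```

Run:
```python
from h import *
st();look('13',('wrist',),zmin=.145)
```

```text
t 12.47 p [ 0.4813 -0.1035  0.1592] az 0.618 tilt [-0. -0.] q [-0.353  0.223  1.817 -0.     1.102 -0.971] F [ 0.4 -0.1  0.8] M [ 0.03  0.02 -0.02] w 0.0201
wrist handle 0.62 [284.1 284.9] [ 0.4795 -0.1006  0.159 ]
wrist sil 0.66 5149 3517 z [0.1203 0.1598 0.1613 0.1621]
  rect ((481.2361755371094, -102.50072479248047), (19.81623077392578, 44.25331497192383), 45.61944580078125)
  axis 2.2014294510303425 [ 0.4784 -0.1007  0.1597]
```

View pics/wrist13.png

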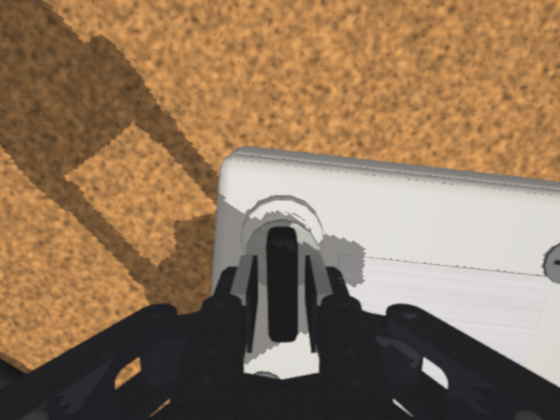

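>>> jog_arm:
  targets:
    - [0.02,[0,0,-0.008],0]
    - [0.02,[0,0,0],0]
    - [0.0,[0,0,0],0]
    - [0.0,[0,0,0],0]
    - [0.0,[0,0,0],0]
  force: 30

```text
clock: 13.25
position: [0.4815, -0.1031, 0.151]
ee_rot: [0.629, -0.628, 0.324, -0.324]
contact_force: [1.6, 2.0, -2.2]
width: 0.0112
```

>>> jog_arm:
  targets:
    - [0.0,[0,0,-0.0002],-0.175]
    - [0.0,[0,0,-0.0002],-0.175]
    - [0.0,[0,0,-0.0002],-0.175]
    - [0.0,[0,0,-0.0003],-0.175]
    - [0.0,[0,0,0],0]

```text
clock: 13.88
position: [0.4811, -0.1032, 0.1501]
ee_rot: [0.48, -0.48, 0.52, -0.519]
contact_force: [0.5, 1.4, -1.8]
width: 0.0117
```

Run:
```python
from h import *
st();look('14',('wrist',),zmin=.14)
```

```text
t 13.88 p [ 0.4811 -0.1032  0.1501] az -0.079 tilt [-0.001  0.001] q [-0.353  0.232  1.831  0.     1.08  -0.274] F [ 0.5  1.4 -1.8] M [ 0.31  0.04 -0.01] w 0.0117
wrist handle 0.86 [284.  293.2] [ 0.4821 -0.0989  0.159 ]
wrist sil 0.59 5099 3878 z [0.1198 0.1595 0.1608 0.1615]
  rect ((483.71417236328125, -103.19212341308594), (43.98842239379883, 18.119953155517578), 85.54319763183594)
  axis 1.4887820794703504 [ 0.4809 -0.0994  0.159 ]
```

View pics/wrist14.png

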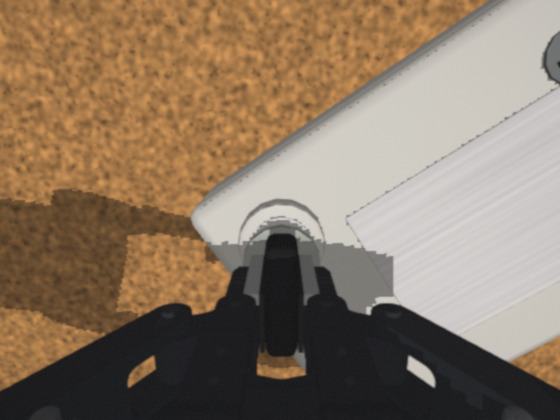

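>>> jog_arm:
  targets:
    - [0.0,[0,0,-0.0002],-0.175]
    - [0.0,[0,0,-0.0002],-0.175]
    - [0.0,[0,0,-0.0002],-0.175]
    - [0.0,[0,0,-0.0003],-0.175]
    - [0.0,[0,0,-0.0002],-0.175]
    - [0.0,[0,0,-0.0002],-0.175]
    - [0.0,[0,0,-0.0003],-0.175]
    - [0.0,[0,0,0],0]

```text
clock: 15.02
position: [0.4808, -0.1028, 0.1484]
ee_rot: [0.094, -0.095, 0.701, -0.7]
contact_force: [-1.7, 2.9, -1.9]
width: 0.0117
```

>>> jog_arm:
  targets:
    - [0.0,[0,0,-0.0002],-0.175]
    - [0.0,[0,0,-0.0002],-0.175]
    - [0.0,[0,0,-0.0002],-0.175]
    - [0.0,[0,0,-0.0003],-0.175]
    - [0.0,[0,0,-0.0002],-0.175]
    - [0.0,[0,0,-0.0002],-0.175]
    - [0.0,[0,0,-0.0003],-0.175]
    - [0.0,[0,0,0],0]

```text
clock: 16.02
position: [0.481, -0.1023, 0.1468]
ee_rot: [-0.326, 0.325, 0.628, -0.627]
contact_force: [-0.4, 5.1, -1.5]
width: 0.0115
```

Run:
```python
from h import *
st();look('15',('wrist',),zmin=.135)
```

```text
t 16.02 p [ 0.481  -0.1023  0.1468] az -2.528 tilt [-0.001  0.002] q [-3.520e-01  2.350e-01  1.836e+00  2.000e-03  1.073e+00  2.175e+00] F [-0.4  5.1 -1.5] M [ 0.77  0.01 -0.04] w 0.0115
wrist handle 0.81 [285.4 291.3] [ 0.4839 -0.1104  0.159 ]
wrist sil 0.73 5170 3910 z [0.1151 0.1562 0.1574 0.1582]
  rect ((482.6470031738281, -102.8006820678711), (18.85219955444336, 44.23224639892578), 40.641170501708984)
  axis 2.180376578942421 [ 0.4834 -0.1069  0.1556]
```

View pics/wrist15.png

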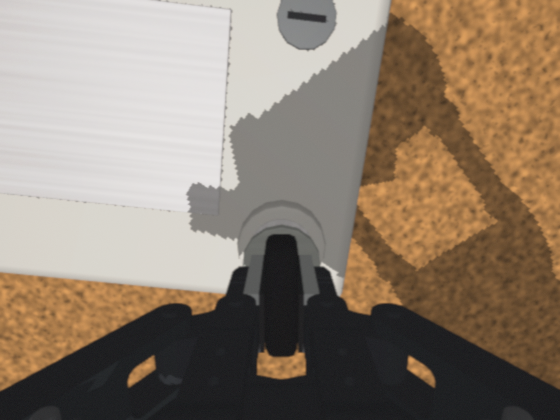

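>>> jog_arm:
  targets:
    - [0.08,[0,0,0],0]
    - [0.08,[0,0,0],0]
    - [0.08,[0,0,0],0]
    - [0.08,[0,0,0.03],0]
    - [0.08,[0,0,0],0.185]
    - [0.08,[0,0,0],0.185]
    - [0.08,[0,0,0],0.185]
    - [0.08,[0,0,0],0.185]
    - [0.08,[0,0,0],0.185]
    - [0.08,[0,0,0],0.185]

```text
clock: 17.42
position: [0.4817, -0.1038, 0.1772]
ee_rot: [-0.055, 0.055, -0.705, 0.705]
contact_force: [1.2, -0.3, 0.2]
width: 0.0797
```

>>> jog_arm:
  targets:
    - [0.08,[0,0,0],0.185]
    - [0.08,[0,0,0],0.185]
    - [0.08,[0,0,0],0.185]
    - [0.08,[0,0,0],0.185]
    - [0.08,[0,0,0],0.185]
    - [0.08,[0,0,0],0.185]
    - [0.08,[0,0,0],0.185]
    - [0.08,[0,0,0],0.185]
    - [0.08,[0,0,0],0.185]
    - [0.08,[0,0,0],0.185]

```text
clock: 18.68
position: [0.4817, -0.1038, 0.1772]
ee_rot: [-0.596, 0.596, -0.38, 0.38]
contact_force: [-0.2, -0.0, -0.9]
width: 0.0802
```

>>> jog_arm:
  targets:
    - [0.08,[0,0.0005,0],0.18]
    - [0.05,[0,0,0],0]
    - [0.05,[0,0,0],0]

```text
clock: 19.05
position: [0.4815, -0.1031, 0.1771]
ee_rot: [-0.627, 0.627, -0.328, 0.328]
contact_force: [0.5, -0.4, -0.4]
width: 0.0502
```

Run:
```python
from h import *
st();look('16',('wrist',),zmin=.135)
```

```text
t 19.05 p [ 0.4815 -0.1031  0.1771] az 0.607 tilt [ 0. -0.] q [-0.352  0.206  1.79  -0.     1.146 -0.959] F [ 0.5 -0.4 -0.4] M [0.08 0.01 0.05] w 0.0502
wrist handle 0.76 [282.1 265.6] [ 0.4791 -0.1005  0.159 ]
```

View pics/wrist16.png

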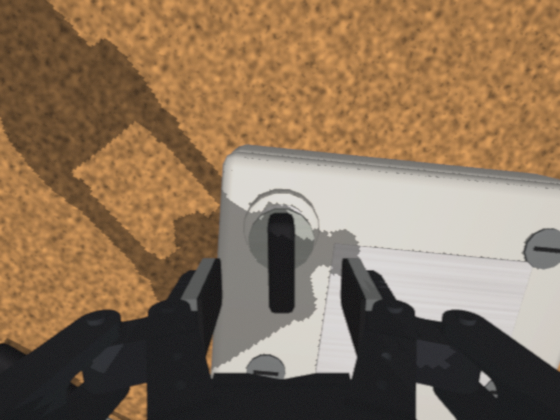

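>>> jog_arm:
  targets:
    - [0.05,[0,0,-0.03],0]
    - [0.03,[0,0,0],0]
    - [0.0,[0,0,0],0]
    - [0.0,[0,0,0],0]
    - [0.0,[0,0,0],0]
    - [0.0,[0,0,0],0]
  force: 30

```text
clock: 19.95
position: [0.4817, -0.1032, 0.1477]
ee_rot: [-0.627, 0.627, -0.327, 0.328]
contact_force: [-1.3, -0.2, 3.2]
width: 0.0115
```

>>> jog_arm:
  targets:
    - [0.0,[0,0,-0.0002],-0.175]
    - [0.0,[0,0,-0.0002],-0.175]
    - [0.0,[0,0,-0.0002],-0.175]
    - [0.0,[0,0,-0.0003],-0.175]
    - [0.0,[0,0,-0.0002],-0.175]
    - [0.0,[0,0,-0.0002],-0.175]
    - [0.0,[0,0,-0.0003],-0.175]
    - [0.0,[0,0,-0.0002],-0.175]
    - [0.0,[0,0,-0.0002],-0.175]
    - [0.0,[0,0,0],0]

```text
clock: 21.2
position: [0.4807, -0.103, 0.1457]
ee_rot: [-0.21, 0.211, -0.675, 0.675]
contact_force: [-3.1, -0.7, 6.6]
width: 0.0115
```

Run:
```python
from h import *
st();look('17',('wrist',),zmin=.13)
```

```text
t 21.2 p [ 0.4807 -0.103   0.1457] az -0.967 tilt [-0.001 -0.001] q [-3.520e-01  2.360e-01  1.838e+00 -1.000e-03  1.069e+00  6.150e-01] F [-3.1 -0.7  6.6] M [-0.18  0.51 -0.12] w 0.0115
wrist handle 0.74 [283.7 294.3] [ 0.4867 -0.1006  0.159 ]
wrist sil 0.81 5024 3816 z [0.1148 0.1541 0.1553 0.156 ]
  rect ((481.6411437988281, -104.04544830322266), (44.07621765136719, 19.115360260009766), 26.816051483154297)
  axis -2.5367123951144963 [ 0.4842 -0.101   0.1535]
```

View pics/wrist17.png

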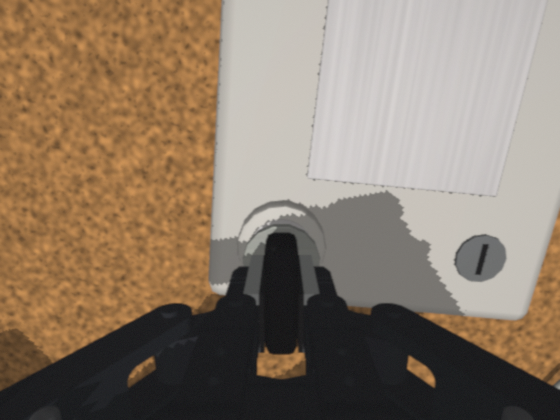

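>>> jog_arm:
  targets:
    - [0.0,[0,0,-0.0003],-0.18]
    - [0.0,[0,0,-0.0002],-0.18]
    - [0.0,[0,0,-0.0002],-0.18]
    - [0.0,[0,0,-0.0003],-0.18]
    - [0.0,[0,0,-0.0002],-0.18]
    - [0.0,[0,0,-0.0002],-0.18]
    - [0.0,[0,0,-0.0003],-0.18]
    - [0.0,[0,0,-0.0002],-0.18]
    - [0.0,[0,0,-0.0002],-0.18]
    - [0.0,[0,0,0],0]

```text
clock: 22.6
position: [0.4809, -0.102, 0.1436]
ee_rot: [-0.345, 0.344, 0.618, -0.617]
contact_force: [-3.1, 1.6, 4.9]
width: 0.0113
```

>>> jog_arm:
  targets:
    - [0.0,[0,0,0],0]
    - [0.0,[0,0,0],0]

```text
clock: 22.85
position: [0.4809, -0.102, 0.1436]
ee_rot: [-0.344, 0.343, 0.618, -0.617]
contact_force: [-2.8, 2.4, 5.9]
width: 0.0116
```

Run:
```python
from h import *
st();look('18',('wrist','side','top'),zmin=.13)
st()
```

```text
t 22.85 p [ 0.4809 -0.102   0.1436] az -2.587 tilt [-0.001  0.002] q [-3.520e-01  2.380e-01  1.841e+00  1.000e-03  1.064e+00  2.234e+00] F [-2.8  2.4  5.9] M [ 0.25  0.51 -0.09] w 0.0116
wrist handle 0.9 [283.2 291.3] [ 0.4849 -0.1114  0.159 ]
wrist sil 0.96 5233 3896 z [0.1    0.1519 0.1532 0.154 ]
  rect ((479.7087097167969, -105.2023696899414), (23.883394241333008, 44.30336380004883), 44.0601921081543)
  axis 2.1213541886945015 [ 0.4833 -0.1069  0.1513]
side handle 0.74 [326.7 188. ] [ 0.4673 -0.0833  0.159 ]
side sil 0.71 176 68 z [0.0932 0.1151 0.151  0.1532]
  rect ((474.6236267089844, -91.19486999511719), (24.279088973999023, 18.568099975585938), 85.5091781616211)
  axis 2.157096262958972 [ 0.4748 -0.0872  0.1452]
t 23.3 p [ 0.4809 -0.102   0.1436] az -2.587 tilt [-0.001  0.002] q [-3.520e-01  2.380e-01  1.841e+00  1.000e-03  1.064e+00  2.234e+00] F [-2.1  1.8  5.9] M [ 0.29  0.51 -0.05] w 0.0114
```

View pics/wrist18.png

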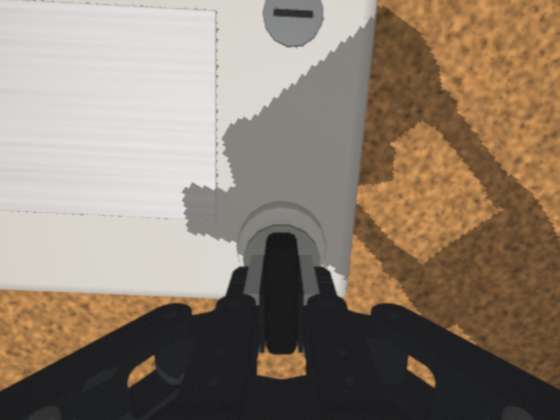

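View pics/side18.png

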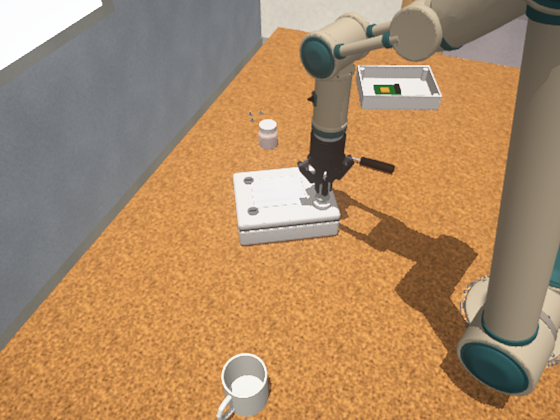

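```bash
python3 -c "
from rig import sign_off;print(sign_off())"
```

```text
the job is handed in; nothing more can be done
None
```

The screw is started in its thread, and the job is handed in with the gripper still holding the handle still. It took about 23 s of the 72 s.

- **Backward:** I turned the screw back in small steps, loosening and checking its height after each one. It dropped between 1.16 and 1.28 rad, when the top of the handle went from 169.7 mm to 162.1 mm above the bench. It was never turned forward before that.
- **Forward:** I turned it forward about 6.3 rad (one full turn), with one half-turn regrip, and the hand followed it down.

**Last checks:**
- The handle top read 154.0 mm, which is 8.1 mm below the drop position and matches one turn.
- The handle was gripped and in line with the fingers, with about 7 N of force on the tool and no movement between readings.
- The mug, screwdriver and jar still looked in place in the side picture.

**Disagreements:**
- The finger opening read 11.4 mm on a 12 mm bar.
- The drop measured 7.6 mm rather than 8 mm, which is within measurement noise.
- In the last look, the screw outline was not found in the top picture. The side camera put the handle 1–2 cm off because the gripper hid it, so I relied on the wrist camera.

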